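Clamp the hook block and keep it squeezed

ROBOT

A 6-joint arm with a two-finger parallel gripper is mounted at the origin on the work surface. World frame = base frame: x ahead of the robot, y to its left, z up, the work surface at z = 0. Lengths are in m, angles in rad, forces in N, time in s.
With the tool pointing down it reaches from about 0.4 to 0.825 m from the base axis. Payload 7 kg.
Tool frame: the origin (TCP) lies on the mounting face of the last link; the fingertips stand arm.tcp_to_tips ahead of it and the grasp point (between the pads) lies 159 mm ahead of it (arm.tcp_to_tips is the distance from the TCP to the fingertips, in m); z points along the fingers, y is the direction in which the jaws open and shut (so a half turn about z gives the same grasp; the last joint's range is limited). The gripper opens to 88 mm and grips with 3 to 60 N. Pads are 19 mm wide; open, the fingers measure 130 mm over their backs; the gripper's body (78 mm by 193 mm) begins 47 mm behind the grasp point.
Start: joints at [-0.872, 0.359, 0.012, 0, -1.224, -0.288], TCP at [0.27, -0.619, 0.405] pointing down, gripper open.
Joint ranges: [-3.07, 3.07], [-1.43, 2.12], [-1.02, 1.25], [-3.03, 1.67], [-3.05, -0], [-3.03, 3.03]. Speed limits (rad/s): [2.39, 2.39, 3.01, 3.14, 3.14, 3.14].

INTERFACE

Orientations are given as [roll, pitch, yaw] about the fixed x, y, z axes, in that order (R = Rz(yaw) Ry(pitch) Rx(roll)).
In Python, from station import arm, cams, job_done, finder gives the robot as it stands.
- The arm moves only by the tool play_rows, never from a script. Its argument "targets" is a list that holds one entry, the list of rows, each a list of 4 numbers: the shift along the tool's x, y, z in m, then the turn about the tool's z in degrees. A call has 1 to 5 rows; each row is the pose to reach, as a shift and turn from the pose commanded when the call began, along the tool's axes at that moment; what a row does not reach only later rows make up. A row lasts 1/8 s, in which the tool goes at most 62.5 mm and 10.7 degrees, less where a joint would pass 70% of its speed; a pose out of reach is approached as far as the arm can. A call with a gripper value outside its range is refused whole. "grip" is the closure in counts, from 0 (fully open) to 255 (shut), set as the call begins (left out, the last holds). The fingers move at their own pace and stop on an object; "newtons" is the grip in N (left out, the last holds). Time passes only in rows, so rows that repeat a pose let the fingers close. It gives the time, the measured TCP pose, the force and the opening at its end, in the units of the state.
- arm.get_state(): the state, without advancing time (a new reading comes with each control period).
- cams.grab_frame(name): name is "scene" or "top" or "wrist"; returns (picture, depth): 480x640x3 uint8, red, green, blue; 480x640 float32, m along the optical axis (not along the pixel's ray), 0 where there is no reading.
- cams.camera_params(name): a dict with "intrinsics" (3x3 intrinsics, pixels), "position" and "attitude" of the camera in the world. Camera axes: x right, y down, z forward; pixel columns grow to the right and rows downward; lengths in m; the calibration is good to about 2 mm. The wrist camera is an equidistant fisheye: a pixel r from the principal point sees the ray r / f radians off the axis. A picture is of the moment at which its call begins: read the wrist's pose just before it. camera_params takes no time and is no camera call; for the wrist camera it gives the pose at the moment of the call.
- job_done(): hands the job in, once; it reports no verdict.
Trained networks look in the newest picture that a camera, given by its name, has taken for a name from the list of things; names that differ only in an ending like _2 or _b are one class to them, and where a whole thing is asked for, a point or a joint stands for the part that bears it (a point fixed in the world has none). Each returns a list of dicts, best first, with "score" (0 to 1); they miss things now and then, are a little off and sometimes report something else, mostly with a low value. They report only what shows in the picture. A call takes as long as a camera call.
- finder.find_in(camera, query): "xyz" ([x, y, z] in m, in world coordinates, good to about 4 mm: the middle of the surface that is visible of it).
- finder.masks_of(camera, query): "mask" (480x640 bool, what is visible of it).
The state is a dict: "t": time; "q": joint angles; "qd": joint speeds; "joint_efforts": joint torques, N m; "eef_pos": TCP position; "ee_rot": TCP orientation; "force": force on the tool from outside, world axes, zero at the start; "moment": the same for the moment, N m; "width": finger opening in m.
Only numpy, scipy, OpenCV 4.12 (cv2) and the standard library are available. Lean on these libraries where they do the work, as an engineer would, in place of code of your own. Each camera call takes 0.05 s, during which the arm holds its last target. There are 200 camera calls.

TASK

Lift the square oak block (not the round one) up off the rail and stand it upright between the jaws of the counter clamp, with its broad faces towards the jaws and about centred on them. Then pump the clamp's trigger, working the jaw only by that trigger, until the jaw's sprung pad presses the block against the fixed jaw and is itself pushed in about half-way, never all the way. Finish while still holding the trigger with that squeeze on the block, so that I can screw its new towel hook on, and leave everything else where it is.

Things in the scene. Friction and masses are not known exactly. Their poses are not given: they have to be found in the camera images.
- rail: Hanging rail, fixed: an upright steel sheet 6 mm thick, 250 mm long, its top edge 150 mm above the counter, on a dark wooden foot. Origin on the counter under the middle of the sheet; x is across the sheet (the things hang on its -x side, the side away from the robot), y along it, z up.
- block_mid (a point): Square-edged oak block on the rail, 36 (x) x 50 (y) x 80 mm (z up), 0.12 to 0.22 kg; this is its centre. A 3 mm steel strap, 26 mm wide, lies on its top, runs back past its +x face and turns down (8 mm gap, down to 20 mm below the block's top): it hooks over the rail's top edge. Block bottom 70 mm up; lift 25 mm or more, then carry it off. At either end of the rail.
- disc_mid (a point): The other thing on the rail, to be left alone: a round oak disc 60 mm across and 36 mm thick, with a 30 mm wide neck and the same strap; the point is 40 mm below its top.
- clamp: Counter clamp, fixed. Base plate 390 (x) x 90 mm (y), 12 mm thick, under it all; the block stands on it. Origin at counter level on the centre line, z up, +x the way the jaw closes. Fixed jaw's face at x = 140 mm, 50 mm wide, top 65 mm up; jaw centres 40 mm up. Cheeks x -140 to -20 mm, 74 mm high, carry the trigger and, at x = -50 mm, a fixed grip post 12 mm thick, 34 mm wide, 141 mm high.
- jaw: Sliding jaw, 50 mm high, 44 mm wide, with a push rod 200 mm long behind it. Origin at the centre of its front; the free pad's face is 32 mm farther on in +x (80 to 108 mm from the fixed jaw at the start). Only 3 N of friction holds it when the trigger is not pushed. The robot must not touch it.
- pad (a joint): How far the jaw's sprung rubber pad (32 mm round) is pushed in, in m: 0 free, 0.020 all the way. 0.8 N per mm. About half-way (0.010) is wanted. When the trigger is let go, the jaw gives back until less than 0.004 is left.
- trigger_mid (a point): Middle of the trigger, an upright black paddle 12 mm thick (x), 34 mm wide (y), 78 to 140 mm above the counter; at clamp x = -105 mm when free. Slides along the clamp's +x by up to 24 mm, spring 3 to 6 N, and carries the jaw with it after 0 to 6 mm of slack (ratchet); on the way back the jaw stays. Room behind it (-x) above 75 mm, so push it, or squeeze it and the grip post together (67 mm over both).
- trigger: The same trigger; its origin lies on the counter level right under its middle. x as the clamp's.
- bowl: Green collapsible bowl, 160 mm across, 55 mm high; origin under its centre. Bystander.
- mill: Steel flask-shaped pepper mill, 54 mm across, 150 mm high; origin under its centre. Bystander.
- crock: Glass butter crock with lid, 104 mm across, 100 mm high; origin under its centre. Bystander.
- tin: Aluminium tart tin, 110 mm across, 22 mm high; origin under its centre. Bystander.
- mug: White mug, 82 mm across, 95 mm high; origin under its centre. Bystander.
- jar: Glass jar with steel cap, 70 mm across, 110 mm high; origin under its centre. Bystander.

How it is judged:
On the way, in this order (a step that is already met when the one before it is completed fails the run):
1. the block is lifted up off the rail (z of block_mid in the frame of rail above 0.13 m), for 0.1 s.
2. the block stands upright on the clamp's base plate between the jaws, let go (x of block_mid in the frame of clamp between 0.055 and 0.128 m and y of block_mid in the frame of clamp between -0.015 and 0.015 m and z of block_mid in the frame of clamp between 0.044 and 0.06 m and angle between block_mid's own z axis and vertical below 0.12 rad and angle between the x axis of block_mid and the x axis of clamp, either way round below 0.2 rad and contact force between the fingers and block below 0.2 N), for 0.2 s.
At the end, for the whole second after the job is handed in: The block stands upright between the jaws (15 mm of the centre line, square to them within 0.2 rad, tilt under 0.12 rad), not touched by the fingers; the pad presses it with over 3 N and is in by 6 to 16 mm; the robot still pushes the trigger (over 1.5 N) (all of step 2 and value of joint pad between 0.006 and 0.016 m and contact force between jaw and block above 3 N and contact force between any of the fingers, the arm and trigger above 1.5 N and linear speed of block below 0.01 m/s); the arm keeps its last pose, push and grip.
It fails at once if the pad is pushed in all the way (over 18.5 mm): the block is crushed (value of joint pad above 0.0185 m).
It fails at once if the sliding jaw is pushed by the robot itself (over 2 N) instead of by the trigger (contact force between any of the fingers, the arm and jaw above 2 N).
It fails at once if another thing is shifted by more than 25 mm (distance of any of disc_mid, bowl, mill, crock, tin, mug, jar from where it was at the start of the episode above 0.025 m).
It also fails if it takes over 67 s, if anything falls off the work surface, if the arm or the gripper's body presses on something with over 40 N, if the wrist force passes 120 N, or if a joint passes its speed limit or range.

## Working session

There is one attempt and no reset: what is moved stays moved. The work goes in short steps, Python scripts to look and compute and a tool call to move; the robot and the scene stay as the last step left them, time stands still between calls to the robot, and variables do not carry over. Pictures are saved under pics/ and viewed, about 8 in all and at most 12, crops included, and the job is handed in when it is done.

Besides the shell and the picture viewer there is one more tool, called after "Emit:" as name(argument=value, ...) on one line, values as JSON. play_rows: Moves the arm, as the interface text tells. Its arguments: {"type":"object","properties":{"targets":{"type":"array","items":{"type":"array","items":{"type":"array","items":{"type":"number"}}}},"grip":{"type":"number"},"newtons":{"type":"number"}},"required":["targets"]}

```bash
ls; mkdir -p pics
cat > h.py <<'E'
import numpy as np, cv2
from scipy.spatial.transform import Rotation as R
from station import arm, cams, job_done, finder
def save(cam,name):
    p,d=cams.grab_frame(cam); cv2.imwrite('pics/'+name,p[:,:,::-1]); return p,d
def pts(cam,d,mask):
    c=cams.camera_params(cam);K=np.array(c['intrinsics']);v,u=np.nonzero(mask&(d>0));z=d[v,u]
    P=np.c_[(u-K[0,2])/K[0,0]*z,(v-K[1,2])/K[1,1]*z,z]
    A=np.array(c['attitude']);Rm=A if A.shape==(3,3) else R.from_euler('xyz',A).as_matrix()
    return P@Rm.T+np.array(c['position'])
E
python3 - <<'E'
from h import *
print(arm.get_state(),arm.tcp_to_tips)
for cam in('scene','top','wrist'):print(cam,cams.camera_params(cam))
ims=[]
for cam in('scene','top'):
    p,d=save(cam,cam+'0.png')
    for q in['rail','block_mid','disc_mid','clamp','jaw','trigger','bowl','mill','crock','tin','mug','jar']:
        r=finder.find_in(cam,q)
        print(cam,q,[(np.round(a['xyz'],3).tolist(),round(a['score'],2)) for a in r[:2]])
E
```

```text
pics
{'t': 0.0, 'q': array([-8.71904545e-01,  3.59376413e-01,  1.10504328e-02, -3.77027107e-04,
       -1.22409875e+00, -2.88103548e-01]), 'qd': array([ 4.28899310e-04,  1.04478578e-03, -1.09505906e-03,  1.20941024e-03,
        6.33178347e-05,  3.35226889e-04]), 'joint_efforts': array([-2.79102887e-04, -5.82721245e+01,  2.93045962e+01,  6.99710727e+00,
        6.85335224e-03, -1.41516525e-04]), 'eef_pos': array([ 0.26947155, -0.61865606,  0.40372071]), 'ee_rot': array([ 3.13993065e+00, -1.22913412e-04, -2.73093272e+00]), 'force': array([-0.08204187,  0.47259311, -0.02657236]), 'moment': array([0.06670212, 0.01516525, 0.01189619]), 'width': 0.08793262985071046} 0.1781
scene {'intrinsics': array([[502.27506226,   0.        , 315.60148914],
       [  0.        , 502.27506226, 241.61545068],
       [  0.        ,   0.        ,   1.        ]]), 'position': array([ 1.07199547, -0.28596318,  1.08278117]), 'attitude': array([-2.59353197,  0.00476093,  1.10721929])}
top {'intrinsics': array([[499.4813281 ,   0.        , 315.6513592 ],
       [  0.        , 499.4813281 , 242.58214115],
       
[... 877 characters left out ...]
1, 0.141, 0.09], 0.73)]
scene crock [([0.39, 0.086, 0.079], 0.58)]
scene tin [([0.762, -0.196, 0.002], 0.89)]
scene mug [([0.723, 0.361, 0.055], 0.81)]
scene jar []
top rail [([0.54, 0.292, 0.012], 0.77), ([0.298, -0.367, 0.106], 0.64)]
top block_mid [([0.562, 0.224, 0.152], 0.73)]
top disc_mid [([0.56, 0.358, 0.148], 0.74)]
top clamp [([0.534, -0.206, 0.009], 0.71)]
top jaw [([0.533, -0.208, 0.047], 0.78)]
top trigger [([0.534, -0.297, 0.124], 0.57)]
top bowl [([0.781, -0.03, 0.016], 0.67)]
top mill [([0.736, 0.152, 0.116], 0.91)]
top crock []
top tin [([0.565, 0.227, 0.152], 0.7), ([0.769, -0.195, 0.001], 0.68)]
top mug [([0.727, 0.365, 0.046], 0.8)]
top jar [([0.302, -0.369, 0.11], 0.91)]
```

View pics/top0.png

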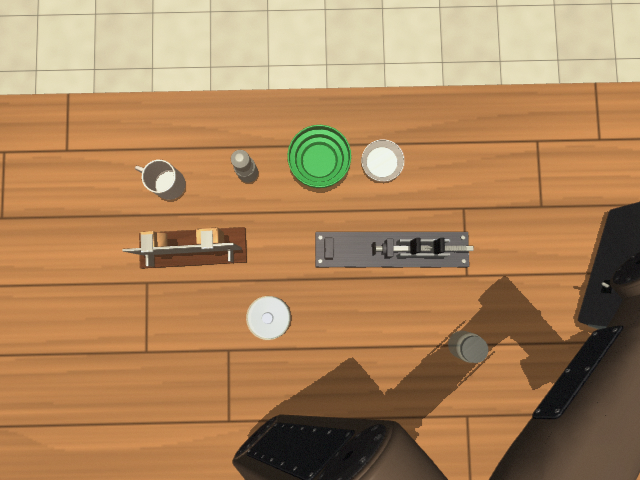

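View pics/scene0.png

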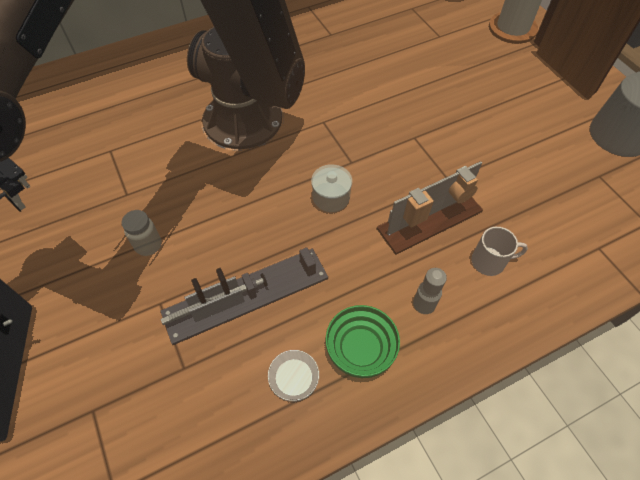

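Run:
```python
from h import *
def rect(n,P):
    if len(P)<8: print(n,len(P));return
    r=cv2.minAreaRect((P[:,:2]*1000).astype(np.float32));print(n,len(P),'c',np.round(r[0],1),'size',np.round(r[1],1),'ang',round(r[2],1),'z',np.round(np.percentile(P[:,2],[2,50,98]),4))
for cam in('top','scene'):
    p,d=cams.grab_frame(cam); full=np.ones(d.shape,bool)
    A=pts(cam,d,full)
    def box(x0,x1,y0,y1,z0,z1):
        return A[(A[:,0]>x0)&(A[:,0]<x1)&(A[:,1]>y0)&(A[:,1]<y1)&(A[:,2]>z0)&(A[:,2]<z1)]
    print(cam)
    rect('railtop-all',box(.5,.65,.15,.45,.143,.16))
    rect('blocktop',box(.5,.65,.15,.27,.135,.165))
    rect('fixjaw',box(.45,.65,-.15,.05,.056,.075))
    rect('post',box(.45,.65,-.45,-.1,.136,.15))
    rect('trig/post',box(.45,.65,-.45,-.1,.12,.15))
    rect('base',box(.45,.65,-.45,.05,.006,.018))
    rect('cheek',box(.45,.65,-.45,-.05,.068,.08))
    for q in['block_mid','disc_mid','clamp','jaw','trigger','rail']:
        for m in finder.masks_of(cam,q)[:1]: rect(q+' mask %.2f'%m['score'],pts(cam,d,m['mask']))
```

```text
top
railtop-all 944 c [558.4 296.7] size [ 47.8 249.3] ang 2.1 z [0.1452 0.1513 0.1563]
blocktop 529 c [559.6 219.5] size [99.  47.5] ang 88.0 z [0.1393 0.1509 0.1563]
fixjaw 178 c [539.4 -49.9] size [19.8 46.6] ang 88.6 z [0.06   0.0651 0.0701]
post 162 c [ 534.3 -277.2] size [67.5 32.4] ang 88.7 z [0.1365 0.14   0.1454]
trig/post 208 c [ 534.3 -277.2] size [68.8 32.4] ang 88.7 z [0.122  0.139  0.1449]
base 4027 c [ 549.6 -201.2] size [495.7 198.3] ang 89.9 z [0.0065 0.0121 0.0169]
cheek 270 c [ 537.2 -194.8] size [289.5  46. ] ang 89.3 z [0.0683 0.0738 0.0787]
block_mid mask 0.56 499 c [566.2 248.1] size [94.2 53.6] ang 76.0 z [0.0161 0.1507 0.1563]
disc_mid mask 0.59 474 c [567. 381.] size [97.2 59.5] ang 66.2 z [0.0014 0.1497 0.1561]
clamp mask 0.73 5422 c [ 537.4 -213.3] size [395.   92.9] ang 88.7 z [0.0067 0.0134 0.1389]
jaw mask 0.69 509 c [ 533.8 -280.8] size [246.4  42.4] ang 88.4 z [0.0343 0.0492 0.0677]
trigger mask 0.60 172 c [ 534.1 -303.3] size [14.9 31.6] ang 87.5 z [0.0583 0.1295 0.1436]
rail mask 0.66 3049 c [553.1 312.2] size [ 95.3 304.6] ang 2.5 z [0.0048 0.0137 
[... 325 characters left out ...]
0.1442]
trig/post 210 c [ 536.6 -276.7] size [66.8 35. ] ang 89.1 z [0.1217 0.1395 0.1439]
base 3792 c [ 549.6 -197.7] size [184.7 490.3] ang 2.3 z [0.0072 0.0122 0.0166]
cheek 367 c [ 538.3 -194.8] size [287.8  42.7] ang 88.7 z [0.0683 0.0735 0.0778]
disc_mid mask 0.59 665 c [558.4 362.1] size [47.9 57.8] ang 5.1 z [0.0772 0.125  0.1558]
clamp mask 0.86 6655 c [ 510.6 -207.9] size [399.1 147.9] ang 88.5 z [0.0002 0.014  0.1381]
jaw mask 0.87 730 c [ 522.8 -280.8] size [258.8  60.3] ang 84.6 z [0.0105 0.0476 0.0683]
trigger mask 0.68 166 c [ 536.2 -300.3] size [19.8 34.6] ang 84.4 z [0.0558 0.1333 0.1428]
rail mask 0.79 3536 c [525.2 344.8] size [147.6 372.6] ang 2.0 z [0.0012 0.0146 0.1512]
```

The top picture shows the rail at upper left (about 195,247 px), with the block at its right end (207,238) and the disc at the left (148,241). The clamp is on the right: fixed jaw at 328,247, jaw at 385,248, trigger at 437,246. The scene picture agrees, with nothing close to either workplace. The top-camera cloud gives a clamp yaw of about 88.7° and a rail yaw of about 182°.

```bash
cat >> h.py <<'E'
def go(x,y,z,yawdeg):
    "print shift in tool axes + turn to reach a tool-down pose"
    s=arm.get_state();Rm=R.from_euler('xyz',s['ee_rot']).as_matrix()
    yaw=np.degrees(s['ee_rot'][2]);dy=(yawdeg-yaw+180)%360-180
    dl=Rm.T@(np.array([x,y,z])-s['eef_pos'])
    print('t',round(s['t'],2),'go',np.round(dl,4),'turn',round(-dy,2),'dist',round(np.linalg.norm(dl),3),'F',np.round(s['force'],1),'w',round(s['width'],4))
E
python3 - <<'E'
from h import *
u=np.array([np.sin(np.radians(2.1))*-1,np.cos(np.radians(2.1))]);n=np.array([u[1],-u[0]])
for cam in('top','scene'):
    p,d=cams.grab_frame(cam);A=pts(cam,d,np.ones(d.shape,bool))
    q=A[(A[:,2]>.142)&(A[:,2]<.16)&(abs(A[:,0]-.56)<.05)&(A[:,1]>.15)&(A[:,1]<.27)]
    s=q[:,:2]@n;l=q[:,:2]@u
    far=s>np.median(q[q[:,2]<.1505][:,:2]@n)+0.012 if 0 else s>s.min()+.020
    print(cam,'s',np.round(np.percentile(s,[0,2,98,100]),4),'l far',np.round(np.percentile(l[far],[1,5,50,95,99]),4))
    sm=(np.percentile(s,1)+np.percentile(s,99))/2+.0055; lm=(np.percentile(l[far],1)+np.percentile(l[far],99))/2
    print('block centre',n*sm+u*lm)
go(.566,.222,.404,-177.9)
E
```

```text
top s [0.5448 0.5456 0.5907 0.5925] l far [0.1836 0.1849 0.2069 0.2297 0.2323]
block centre [0.56591638 0.22887474]
scene s [0.5456 0.5473 0.5933 0.595 ] l far [0.184  0.1846 0.2042 0.2294 0.2321]
block centre [0.56764416 0.22898212]
t 2.1 go [-6.076e-01  6.525e-01  6.000e-04] turn 21.44 dist 0.892 F [ 0.4 -0.1 -0.3] w 0.0876
```

Emit:
play_rows(targets=[[[-0.04,0.043,0,0],[-0.08,0.086,0,0],[-0.12,0.129,0,0],[-0.16,0.172,0,0],[-0.2,0.215,0,0]]], grip=0)

```text
t: 2.72
eef_pos: [0.3673, -0.3402, 0.4049]
ee_rot: [-3.141, 0.001, -2.731]
force: [0.7, 0.3, -0.5]
width: 0.0878
```

Emit:
play_rows(targets=[[[-0.04,0.043,0,0],[-0.08,0.086,0,0],[-0.12,0.129,0,0],[-0.16,0.172,0,0],[-0.2,0.215,0,0]]])

```text
t: 3.35
eef_pos: [0.4647, -0.0629, 0.4052]
ee_rot: [-3.141, 0.001, -2.73]
force: [1.6, -1.0, -0.1]
width: 0.0877
```

Emit:
play_rows(targets=[[[-0.04,0.043,0,4.3],[-0.08,0.086,0,8.6],[-0.12,0.129,0,12.9],[-0.16,0.172,0,17.2],[-0.2,0.215,0,21.4]]])

```text
t: 3.98
eef_pos: [0.5624, 0.2141, 0.405]
ee_rot: [3.141, 0.001, -3.106]
force: [1.4, -0.7, 0.9]
width: 0.0877
```

Run:
```python
from h import *
print(arm.get_state()['eef_pos'])
save('wrist','w1.png');print(cams.camera_params('wrist'))
for q in('block_mid','disc_mid'): print(q,[(np.round(a['xyz'],4),a['score']) for a in finder.find_in('wrist',q)[:2]])
go(.567,.229,.32,-177.9)
```

```text
[0.56235508 0.21408994 0.40496769]
{'intrinsics': array([[371.64829954,   0.        , 316.3778503 ],
       [  0.        , 371.64829954, 239.76785762],
       [  0.        ,   0.        ,   1.        ]]), 'position': array([0.48662866, 0.21759153, 0.3847953 ]), 'attitude': array([ 2.84854909e+00, -7.53799590e-04,  1.60579713e+00])}
block_mid [(array([0.5622, 0.2239, 0.1484]), 0.76), (array([0.5405, 0.2804, 0.0425]), 0.43)]
disc_mid [(array([0.562 , 0.3531, 0.1499]), 0.84)]
t 4.12 go [-0.0051  0.0142  0.0837] turn 0.17 dist 0.085 F [-0.2 -0.7  0.3] w 0.0877
```

View pics/w1.png

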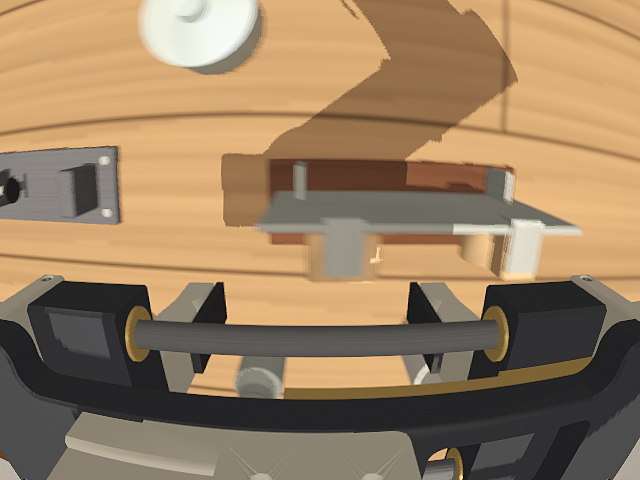

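The wrist view shows the block's strap at about (345,248), with block edges at x of about 308 and 382 px. The disc is at (520,245). I'll check the y-centre by casting rays.

```bash
cat >> h.py <<'E'
def wray(uv,z,c=None):
    c=c or cams.camera_params('wrist');K=np.array(c['intrinsics']);a=np.array([(uv[0]-K[0,2])/K[0,0],(uv[1]-K[1,2])/K[1,1]]);th=np.linalg.norm(a)
    v=np.r_[a/th*np.sin(th),np.cos(th)];v=R.from_euler('xyz',c['attitude']).as_matrix()@v;p=np.array(c['position']);return p+v*(z-p[2])/v[2]
E
python3 - <<'E'
from h import *
for n,uv,z in[('edgeR',(308,265),.15),('edgeL',(382,265),.15),('strap near',(345,220),.153),('strap far edge',(345,281),.153)]:print(n,np.round(wray(uv,z),4))
E
```

```text
edgeR [0.5726 0.2102 0.15  ]
edgeL [0.5707 0.2605 0.15  ]
strap near [0.5398 0.2329 0.153 ]
strap far edge [0.5821 0.2356 0.153 ]
```

Emit:
play_rows(targets=[[[-0.005,0.016,0.03,0],[-0.005,0.016,0.06,0],[-0.005,0.016,0.09,0],[-0.005,0.016,0.117,0],[-0.005,0.016,0.117,0]]])

```text
t: 4.75
eef_pos: [0.5657, 0.2271, 0.286]
ee_rot: [-3.139, -0.003, -3.105]
force: [0.0, 0.0, 0.7]
width: 0.0878
```

Emit:
play_rows(targets=[[[0,0,0,0],[0,0,0,0],[0,0,0,0],[0,0,0,0],[0,0,0,0]]], grip=255, newtons=30)

```text
t: 5.38
eef_pos: [0.5665, 0.2284, 0.2881]
ee_rot: [3.141, 0.001, -3.104]
force: [-0.5, -0.7, 3.5]
width: 0.0497
```

Emit:
play_rows(targets=[[[0,0,-0.01,0],[0,0,-0.025,0],[0,0,-0.045,0],[0,0,-0.065,0],[0,0,-0.08,0]]])

```text
t: 6.0
eef_pos: [0.5663, 0.2282, 0.3694]
ee_rot: [3.141, 0.001, -3.104]
force: [0.0, -0.3, -2.0]
width: 0.0499
```

Run:
```python
from h import *
# clamp frame: axis from post/trigger centre to fixed jaw centre
for cam in('top','scene'):
    p,d=cams.grab_frame(cam);A=pts(cam,d,np.ones(d.shape,bool))
    b=lambda y0,y1,z0,z1:A[(abs(A[:,0]-.54)<.06)&(A[:,1]>y0)&(A[:,1]<y1)&(A[:,2]>z0)&(A[:,2]<z1)]
    mid=lambda q:np.round((np.percentile(q,1,axis=0)+np.percentile(q,99,axis=0))/2,4)
    f=b(-.1,.0,.058,.072);po=b(-.27,-.22,.13,.15);tr=b(-.33,-.28,.13,.15);j=b(-.23,-.1,.055,.072)
    for n,q in(('fix',f),('post',po),('trig',tr),('jaw',j)):print(cam,n,len(q),mid(q),'y',np.round(np.percentile(q[:,1],[1,99]),4))
    for q in('jaw',):
        m=finder.masks_of(cam,q)
        if m:
            P=pts(cam,d,m[0]['mask']);print('jaw y hi',np.round(np.percentile(P[:,1],[90,95,98,99.5]),4))
    if cam=='top': print('grasp block top', np.round(mid(A[(A[:,2]>.2)&(A[:,2]<.25)&(A[:,1]>.15)&(A[:,1]<.3)]),4) )
go(.541,-.09,.366,-91.3)
p,d=save('top','t1.png');cv2.imwrite('pics/t1c.png',cv2.resize(p[200:300,300:500,::-1],(800,400),interpolation=2))
```

```text
top fix 177 [ 0.5395 -0.05    0.0652] y [-0.0601 -0.0398]
top post 88 [ 0.535  -0.2495  0.1379] y [-0.2562 -0.2429]
top trig 94 [ 0.5338 -0.3047  0.1365] y [-0.3109 -0.2984]
top jaw 152 [ 0.5363 -0.191   0.0636] y [-0.2243 -0.1577]
jaw y hi [-0.1687 -0.1605 -0.1578 -0.1576]
grasp block top [0.5378 0.2264 0.2215]
scene fix 190 [ 0.5422 -0.0486  0.0644] y [-0.0596 -0.0376]
scene post 89 [ 0.5377 -0.2493  0.1382] y [-0.2551 -0.2435]
scene trig 92 [ 0.5363 -0.3041  0.1377] y [-0.3101 -0.2981]
scene jaw 182 [ 0.5384 -0.1945  0.0628] y [-0.2291 -0.1599]
jaw y hi [-0.1774 -0.1641 -0.1608 -0.1585]
t 6.2 go [ 0.037  -0.3171  0.0017] turn -86.57 dist 0.319 F [-1.6  0.7  6.1] w 0.0498
```

View pics/t1c.png

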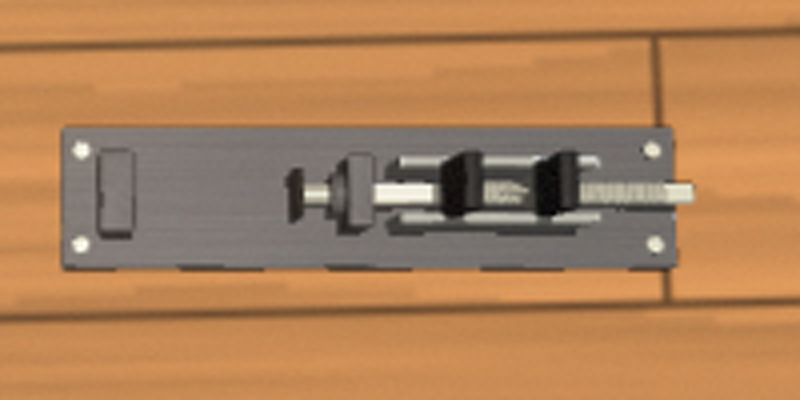

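The top crop shows the clear lane on the base plate between the fixed jaw (118,193) and the pad (290,195). The pad face sits at about x = 42 mm in the clamp frame. Next I carry the block over and turn it.

Emit:
play_rows(targets=[[[0.007,-0.03,0,-9],[0.014,-0.06,0,-18],[0.021,-0.095,0,-27],[0.028,-0.13,0,-36],[0.034,-0.165,0,-45]]])

```text
t: 6.88
eef_pos: [0.5378, 0.061, 0.3666]
ee_rot: [3.14, -0.002, -2.314]
force: [0.9, -0.5, -1.7]
width: 0.0501
```

```bash
python3 -c "
from h import *
go(.540,-.085,.366,-91.3)"
```

```text
t 6.88 go [ 0.106  -0.1003  0.0007] turn -41.26 dist 0.146 F [ 0.9 -0.5 -1.7] w 0.0501
```

Emit:
play_rows(targets=[[[0.025,-0.024,0,-10],[0.05,-0.048,0,-20],[0.075,-0.072,0,-30],[0.104,-0.098,0,-41],[0.104,-0.098,0,-41.3]]])

```text
t: 7.5
eef_pos: [0.539, -0.0827, 0.3664]
ee_rot: [3.139, -0.0, -1.598]
force: [-0.1, 0.9, -2.2]
width: 0.0499
```

Emit:
play_rows(targets=[[[0,0,0,0],[0,0,0.04,0],[0,0,0.08,0],[0,0,0.08,0]]])

```text
t: 8.0
eef_pos: [0.5384, -0.0801, 0.2849]
ee_rot: [3.135, -0.001, -1.599]
force: [-1.0, -0.3, -1.0]
width: 0.0495
```

Run:
```python
from h import *
p,d=save('scene','s2.png');cv2.imwrite('pics/s2c.png',cv2.resize(p[160:360,140:400,::-1],(780,600),interpolation=2))
A=pts('scene',d,np.ones(d.shape,bool))
q=finder.find_in('scene','block_mid');print([(np.round(a['xyz'],4),a['score']) for a in q[:2]])
print(arm.get_state()['eef_pos'])
go(.540,-.085,.231,-91.3)
```

```text
[]
[ 0.54026948 -0.08015777  0.28844618]
t 8.1 go [0.0048 0.0001 0.0574] turn -0.23 dist 0.058 F [ 0.7  0.  -0.7] w 0.0497
```

View pics/s2c.png

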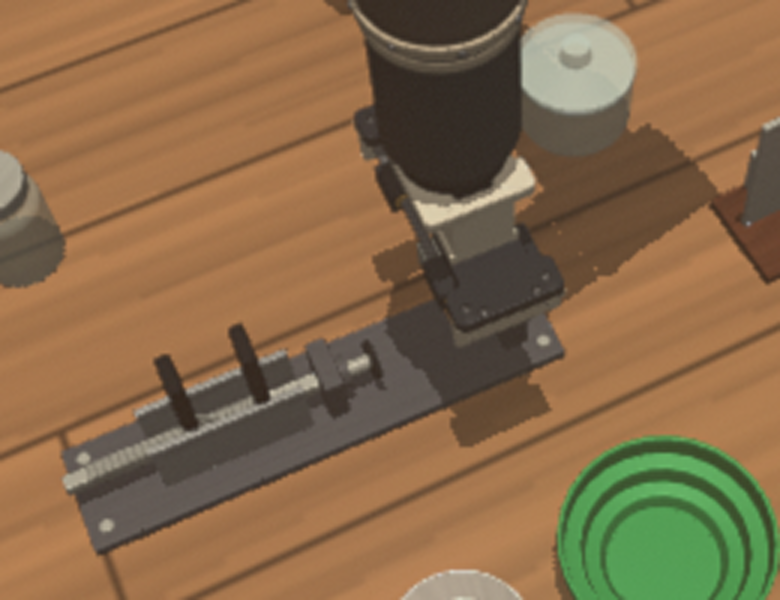

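The gripper hides the block in the scene view. It is over the lane at about (495,300), with the fixed jaw just beyond it. I'll lower it gently.

Emit:
play_rows(targets=[[[0.008,0,0.015,0],[0.008,0,0.035,0],[0.008,0,0.048,0],[0.008,0,0.055,0],[0.008,0,0.057,0]]])

```text
t: 8.72
eef_pos: [0.5396, -0.0888, 0.2305]
ee_rot: [3.141, -0.0, -1.598]
force: [-0.2, 0.6, -1.2]
width: 0.0496
```

Emit:
play_rows(targets=[[[0,0,0,0],[0,0,0,0],[0,0,0,0]]])

```text
t: 9.1
eef_pos: [0.5396, -0.0887, 0.231]
ee_rot: [-3.141, 0.0, -1.598]
force: [-1.7, 0.1, -1.8]
width: 0.0496
```

Not touching yet, so I'll lower it in 1 mm steps.

Emit:
play_rows(targets=[[[0,0,0.001,0],[0,0,0.001,0],[0,0,0.002,0],[0,0,0.002,0]]])

```text
t: 9.6
eef_pos: [0.5396, -0.0888, 0.2302]
ee_rot: [-3.141, -0.0, -1.597]
force: [-5.5, 0.5, 14.6]
width: 0.0495
```

Emit:
play_rows(targets=[[[0,0,-0.0005,0],[0,0,-0.0005,0],[0,0,-0.0005,0],[0,0,-0.0005,0]]], grip=0)

```text
t: 10.1
eef_pos: [0.5395, -0.0888, 0.229]
ee_rot: [3.141, -0.0, -1.598]
force: [0.0, -0.5, 0.4]
width: 0.0842
```

Emit:
play_rows(targets=[[[0,0,-0.02,0],[0,0,-0.06,0],[0,0,-0.1,0],[0,0,-0.15,0],[0,0,-0.17,0]]])

```text
t: 10.72
eef_pos: [0.5399, -0.0888, 0.4024]
ee_rot: [-3.137, 0.0, -1.598]
force: [0.5, 0.2, -0.7]
width: 0.0874
```

Run:
```python
from h import *
go(.5345,-.37,.40,-91.3)
p,d=save('wrist','w3.png')
print('wrist',[(np.round(a['xyz'],4),a['score']) for a in finder.find_in('wrist','block_mid')[:2]])
p,d=cams.grab_frame('top');A=pts('top',d,np.ones(d.shape,bool))
q=A[(A[:,2]>.08)&(A[:,2]<.1)&(abs(A[:,0]-.54)<.05)&(A[:,1]>-.15)&(A[:,1]<0)];print(len(q));
if len(q)>10:print(cv2.minAreaRect((q[:,:2]*1000).astype(np.float32)),np.percentile(q[:,2],[5,50,95]))
```

```text
t 10.72 go [ 0.2812 -0.0022  0.0023] turn -0.25 dist 0.281 F [ 0.5  0.2 -0.7] w 0.0874
wrist [(array([ 0.5444, -0.0976,  0.0903]), 0.92)]
11
((514.8532104492188, -93.79977416992188), (19.09640121459961, 2.407224416732788), 88.1781005859375) [0.08895965 0.09121329 0.09481149]
```

View pics/w3.png

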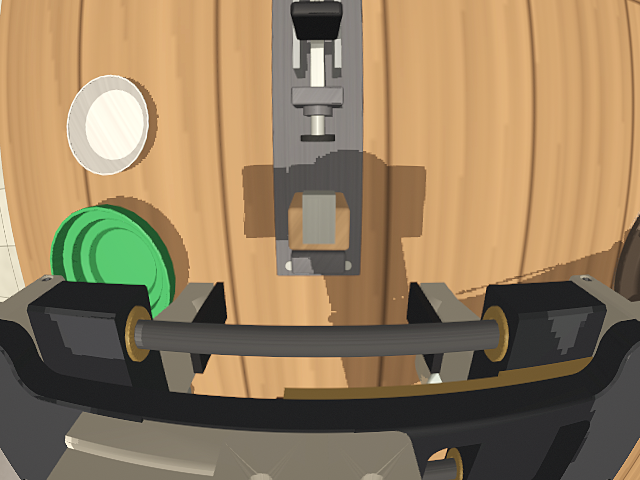

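The block stands upright at (319,225), centred on the clamp axis, with the pad at (318,138). Next I close the fingers and go behind the trigger.

Emit:
play_rows(targets=[[[0.05,0,0,0],[0.1,0,0,0],[0.15,-0.001,0,0],[0.2,-0.002,0,0],[0.257,-0.002,0,0]]], grip=255)

```text
t: 11.5
eef_pos: [0.5343, -0.347, 0.3975]
ee_rot: [3.14, 0.001, -1.597]
force: [0.6, 0.1, -0.1]
width: 0.0433
```

Emit:
play_rows(targets=[[[0,0,0,0],[0,0,0.04,0],[0,0,0.08,0],[0,0,0.124,0],[0,0,0.124,0]]])

```text
t: 12.12
eef_pos: [0.5329, -0.3445, 0.2708]
ee_rot: [3.133, 0.003, -1.598]
force: [-0.3, 0.2, -0.1]
width: 0.0007
```

```bash
cat >> h.py <<'E'
def jaw(name=None):
    s=arm.get_state();print('t',round(s['t'],2),'tcp',np.round(s['eef_pos'],4),'F',np.round(s['force'],1),'w',round(s['width'],3))
    for cam in('top','scene'):
        p,d=save(cam,name+'.png') if name and cam=='scene' else cams.grab_frame(cam)
        A=pts(cam,d,np.ones(d.shape,bool));A=A[abs(A[:,0]-.538)<.05]
        yc=(A[:,1]+.1994)+0  # clamp x (small angle)
        f=lambda x0,x1,z0,z1,hw=.03:np.sort(yc[(yc>x0)&(yc<x1)&(A[:,2]>z0)&(A[:,2]<z1)&(abs(A[:,0]-.5375-.0225*yc)<hw)])
        for n,a in(('trig',f(-.12,-.068,.125,.15)),('jawtop',f(-.03,.11,.058,.07)),('padtop',f(.0,.12,.049,.058,.012)),('blocktop',f(.06,.15,.086,.1))):
            print(cam,n,len(a),np.round(np.percentile(a,[3,97])*1000,1) if len(a)>4 else '')
E
python3 - <<'E'
from h import *
jaw('s4')
E
```

```text
t 12.12 tcp [ 0.5329 -0.3445  0.2708] F [-0.3  0.2 -0.1] w 0.001
top trig 100 [-111.2  -99.1]
top jawtop 1 
top padtop 0 
top blocktop 369 [ 86.  128.7]
scene trig 77 [-108.5  -98.8]
scene jawtop 190 [-28.  105.2]
scene padtop 51 [12.2 93.7]
scene blocktop 371 [ 83.9 128.4]
```

Emit:
play_rows(targets=[[[-0.01,0,0,0],[-0.018,0,0,0],[-0.024,0,0,0],[-0.03,0,0,0],[-0.03,0,0,0]]])

```text
t: 12.85
eef_pos: [0.5356, -0.3159, 0.2762]
ee_rot: [-3.14, -0.001, -1.597]
force: [-0.3, -4.5, 3.5]
width: 0.0004
```

Run:
```python
from h import *
jaw('s5')
p=cv2.imread('pics/s5.png');cv2.imwrite('pics/s5c.png',cv2.resize(p[180:360,140:380],(800,600),interpolation=2))
```

```text
t 12.85 tcp [ 0.5356 -0.3159  0.2762] F [-0.3 -4.5  3.5] w 0.0
top trig 5 [-102.6  -93.1]
top jawtop 0 
top padtop 0 
top blocktop 191 [102.7 128.9]
scene trig 0 
scene jawtop 184 [-28.1 105.9]
scene padtop 47 [14.6 74.9]
scene blocktop 371 [ 83.9 128.4]
```

View pics/s5c.png

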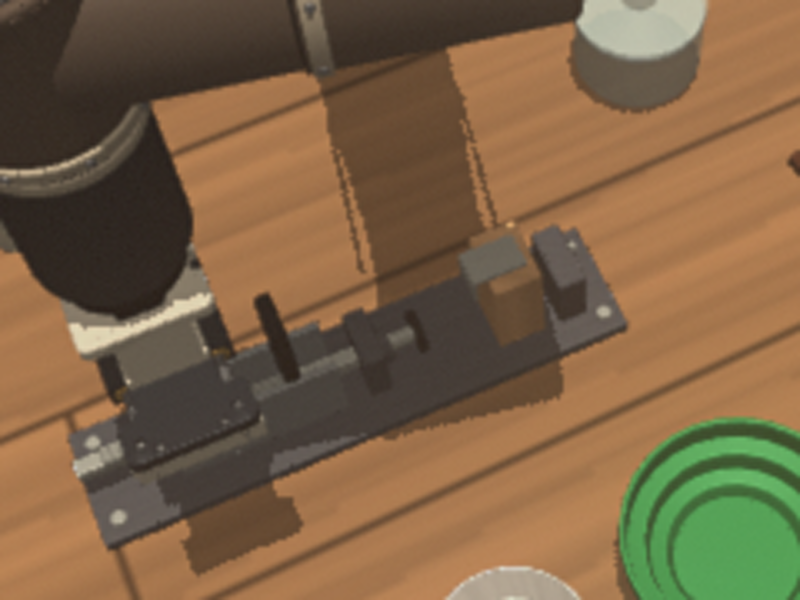

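The scene crop shows the block upright at (505,285) before the fixed jaw (565,265), with pad at (418,330), jaw at (365,350), and the finger now on the trigger. The scene camera can follow the jaw, so I'll make a better jaw gauge for it.

```bash
cat >> h.py <<'E'
def jf(show=False):
    s=arm.get_state();p,d=cams.grab_frame('scene');A=pts('scene',d,np.ones(d.shape,bool))
    yc=A[:,1]+.1994;k=(yc>-.02)&(yc<.12)&(abs(A[:,0]-.5375-.0225*yc)<.024)
    a=yc[k&(A[:,2]>.058)&(A[:,2]<.067)&(yc<.082)]*1000;h=np.histogram(a,np.arange(-20,84,3))[0]
    b=yc[k&(A[:,2]>.047)&(A[:,2]<.058)]*1000
    print('t',round(s['t'],2),'tcp y',round(s['eef_pos'][1],4),'z',round(s['eef_pos'][2],4),'Fy',round(s['force'][1],1))
    print('jaw hist@-20 step3',h.tolist());print('pad hist',np.histogram(b,np.arange(-20,121,3))[0].tolist())
    t=yc[k&(A[:,2]>.084)&(A[:,2]<.1)]*1000;print('block',np.round(np.percentile(t,[3,97]),1))
E
python3 -c "
from h import *
jf()"
```

```text
t 12.95 tcp y -0.316 z 0.2758 Fy -4.2
jaw hist@-20 step3 [1, 0, 0, 0, 0, 10, 18, 20, 22, 19, 20, 1, 0, 0, 0, 0, 0, 0, 0, 0, 2, 0, 0, 0, 0, 0, 0, 0, 0, 0, 0, 0, 0, 0]
pad hist [3, 3, 4, 3, 3, 9, 3, 1, 3, 4, 1, 6, 10, 8, 0, 1, 1, 3, 2, 7, 13, 6, 0, 0, 0, 0, 0, 0, 0, 0, 0, 0, 0, 0, 0, 0, 0, 7, 5, 3, 1, 1, 2, 1, 1, 1]
block [ 83.2 118.6]
```

Emit:
play_rows(targets=[[[-0.005,0,0,0],[-0.009,0,0,0],[-0.012,0,0,0],[-0.015,0,0,0],[-0.015,0,0,0]]])

```text
t: 13.62
eef_pos: [0.5359, -0.3015, 0.2756]
ee_rot: [-3.141, -0.001, -1.598]
force: [0.1, -7.2, 4.0]
width: 0.0006
```

```bash
python3 -c "
from h import *
jf()"
```

```text
t 13.62 tcp y -0.3015 z 0.2756 Fy -7.2
jaw hist@-20 step3 [1, 0, 0, 0, 0, 0, 0, 0, 0, 0, 18, 14, 25, 17, 22, 11, 1, 0, 0, 0, 0, 0, 0, 0, 1, 1, 0, 0, 0, 0, 0, 0, 0, 0]
pad hist [2, 3, 3, 4, 4, 1, 3, 2, 3, 0, 9, 3, 2, 4, 3, 2, 8, 11, 6, 0, 3, 1, 2, 1, 13, 14, 3, 0, 0, 0, 0, 0, 0, 0, 0, 0, 0, 9, 6, 3, 2, 3, 3, 3, 0, 1]
block [ 83.  118.9]
```

Emit:
play_rows(targets=[[[-0.002,0,0,0],[-0.004,0,0,0],[-0.004,0,0,0]]])

```text
t: 14.05
eef_pos: [0.536, -0.2978, 0.2757]
ee_rot: [-3.141, -0.002, -1.598]
force: [-0.4, -10.1, 2.7]
width: 0.0002
```

Emit:
play_rows(targets=[[[0.008,0,0,0],[0.016,0,0,0],[0.024,0,0,0],[0.026,0,0,0],[0.026,0,0,0]]])

```text
t: 14.68
eef_pos: [0.5346, -0.3225, 0.2743]
ee_rot: [3.14, 0.001, -1.599]
force: [-1.4, -0.4, -0.6]
width: 0.0003
```

```bash
python3 -c "
from h import *
jf()"
```

```text
t 14.68 tcp y -0.3225 z 0.2743 Fy -0.4
jaw hist@-20 step3 [1, 0, 0, 0, 0, 0, 0, 0, 0, 0, 0, 13, 22, 22, 21, 19, 17, 0, 0, 0, 0, 0, 0, 0, 0, 1, 1, 0, 0, 0, 0, 0, 0, 0]
pad hist [3, 1, 2, 2, 1, 1, 3, 3, 3, 3, 3, 9, 2, 3, 4, 4, 2, 8, 11, 7, 1, 1, 2, 2, 0, 10, 13, 5, 0, 0, 0, 0, 0, 0, 0, 0, 0, 9, 4, 3, 1, 0, 1, 2, 0, 2]
block [ 83.  118.7]
```

Emit:
play_rows(targets=[[[-0.006,0,0,0],[-0.012,0,0,0],[-0.018,0,0,0],[-0.022,0,0,0],[-0.022,0,0,0]]])

```text
t: 15.35
eef_pos: [0.5352, -0.3006, 0.2746]
ee_rot: [3.14, -0.001, -1.598]
force: [-1.2, -7.0, -5.3]
width: 0.0002
```

Emit:
play_rows(targets=[[[0.008,0,0,0],[0.016,0,0,0],[0.024,0,0,0],[0.026,0,0,0],[0.026,0,0,0]]])

```text
t: 15.98
eef_pos: [0.5352, -0.3267, 0.2753]
ee_rot: [-3.141, 0.0, -1.598]
force: [-0.6, -0.4, 0.0]
width: 0.0007
```

```bash
python3 -c "
from h import *
jf()"
```

```text
t 15.97 tcp y -0.3267 z 0.2753 Fy -0.4
jaw hist@-20 step3 [1, 0, 0, 0, 0, 0, 0, 0, 0, 0, 0, 0, 0, 0, 0, 0, 12, 20, 19, 18, 20, 20, 2, 0, 0, 0, 0, 0, 0, 0, 1, 0, 0, 0]
pad hist [7, 6, 2, 0, 3, 3, 2, 3, 3, 1, 2, 2, 2, 2, 3, 2, 9, 3, 2, 4, 4, 2, 7, 9, 9, 1, 2, 3, 2, 3, 10, 11, 10, 0, 0, 0, 0, 8, 5, 1, 0, 1, 1, 1, 1, 1]
block [ 83.1 118.8]
```

Emit:
play_rows(targets=[[[-0.007,0,0,0],[-0.014,0,0,0],[-0.021,0,0,0],[-0.0265,0,0,0],[-0.0265,0,0,0]]])

```text
t: 16.65
eef_pos: [0.5358, -0.3002, 0.2753]
ee_rot: [-3.141, -0.001, -1.597]
force: [-0.4, -7.4, -2.2]
width: -0.0
```

Emit:
play_rows(targets=[[[0.008,0,0,0],[0.016,0,0,0],[0.024,0,0,0],[0.026,0,0,0],[0.026,0,0,0]]])

```text
t: 17.27
eef_pos: [0.5349, -0.3262, 0.2751]
ee_rot: [3.141, 0.0, -1.599]
force: [-0.5, 0.6, -1.1]
width: 0.0003
```

```bash
python3 -c "
from h import *
jf()"
```

```text
t 17.27 tcp y -0.3262 z 0.2751 Fy 0.6
jaw hist@-20 step3 [1, 0, 0, 0, 0, 0, 0, 0, 0, 0, 0, 0, 0, 0, 0, 0, 0, 0, 0, 0, 0, 0, 10, 17, 19, 19, 18, 17, 0, 0, 0, 0, 0, 0]
pad hist [7, 7, 6, 5, 6, 6, 5, 8, 1, 4, 1, 2, 1, 0, 2, 0, 4, 2, 4, 4, 6, 3, 12, 4, 3, 4, 0, 1, 4, 12, 8, 0, 2, 1, 0, 2, 6, 11, 11, 1, 0, 3, 5, 1, 3, 2]
block [ 84.7 118.9]
```

Emit:
play_rows(targets=[[[-0.006,0,0,0],[-0.012,0,0,0],[-0.017,0,0,0],[-0.02,0,0,0],[-0.02,0,0,0]]])

```text
t: 17.95
eef_pos: [0.5355, -0.3065, 0.2752]
ee_rot: [3.141, -0.001, -1.597]
force: [0.2, -8.0, -2.3]
width: 0.0005
```

Emit:
play_rows(targets=[[[0.008,0,0,0],[0.016,0,0,0],[0.02,0,0,0],[0.02,0,0,0]]])

```text
t: 18.45
eef_pos: [0.535, -0.3263, 0.2751]
ee_rot: [-3.142, 0.0, -1.599]
force: [-0.2, -0.2, 0.4]
width: 0.0002
```

```bash
sed -i 's/(yc<.082)/(yc<.098)/; s/np.arange(-20,84,3)/np.arange(-20,100,3)/' h.py; python3 -c "
from h import *
jf()"
```

```text
t 18.45 tcp y -0.3263 z 0.2751 Fy -0.2
jaw hist@-20 step3 [1, 0, 0, 0, 0, 0, 0, 0, 0, 0, 0, 0, 0, 0, 0, 0, 0, 0, 0, 0, 0, 0, 0, 0, 0, 0, 18, 18, 22, 18, 22, 15, 0, 0, 0, 0, 0, 0, 0]
pad hist [6, 5, 6, 7, 7, 4, 6, 5, 7, 2, 7, 6, 3, 5, 2, 2, 5, 1, 3, 1, 2, 0, 1, 3, 3, 2, 14, 3, 3, 3, 2, 0, 8, 9, 6, 1, 1, 3, 1, 8, 8, 14, 1, 4, 1, 1]
block [ 93.3 119.3]
```

Emit:
play_rows(targets=[[[-0.008,0,0,0],[-0.014,0,0,0],[-0.02,0,0,0],[-0.022,0,0,0],[-0.022,0,0,0]]])

```text
t: 19.12
eef_pos: [0.5355, -0.3056, 0.2753]
ee_rot: [-3.142, -0.003, -1.597]
force: [0.2, -16.0, -6.4]
width: 0.0006
```

Emit:
play_rows(targets=[[[-0.001,0,0,0],[-0.002,0,0,0],[-0.003,0,0,0],[-0.003,0,0,0]]])

```text
t: 19.62
eef_pos: [0.5356, -0.3032, 0.2753]
ee_rot: [-3.141, -0.004, -1.598]
force: [-0.0, -20.2, -6.0]
width: 0.0004
```

```bash
python3 -c "
from h import *
jf()"
```

```text
t 19.62 tcp y -0.3032 z 0.2753 Fy -20.2
jaw hist@-20 step3 [0, 0, 0, 0, 0, 0, 0, 0, 0, 0, 0, 0, 0, 0, 0, 0, 0, 0, 0, 0, 0, 0, 0, 0, 0, 0, 0, 0, 0, 0, 15, 21, 16, 18, 19, 14, 1, 0, 0]
pad hist [4, 5, 4, 7, 8, 4, 4, 5, 6, 6, 4, 4, 5, 6, 6, 5, 5, 2, 4, 2, 3, 1, 1, 5, 0, 3, 1, 3, 5, 4, 10, 2, 2, 4, 5, 1, 6, 8, 7, 6, 13, 8, 2, 2, 2, 2]
block [ 93.5 119.2]
```

Both the force (about 12.7 N over baseline) and the jaw's travel suggest the pad is in by about 15 mm. I'll back off and measure.

Emit:
play_rows(targets=[[[0.002,0,0,0],[0.004,0,0,0],[0.005,0,0,0],[0.005,0,0,0]]])

```text
t: 20.18
eef_pos: [0.5355, -0.3074, 0.2753]
ee_rot: [-3.142, -0.002, -1.598]
force: [-0.8, -13.4, -4.1]
width: 0.0002
```

```bash
cat >> h.py <<'E'
def jm():
    s=arm.get_state();p,d=cams.grab_frame('scene');A=pts('scene',d,np.ones(d.shape,bool))
    yc=A[:,1]+.1994;k=(yc>-.02)&(yc<.17)&(abs(A[:,0]-.5375-.0225*yc)<.022)
    pc=lambda a:(len(a),np.round(np.percentile(a,[2,50,98])*1000,1))
    a=yc[k&(A[:,2]>.0605)&(A[:,2]<.069)]
    print(round(s['eef_pos'][1],4),np.round(s['force'],1),'jaw',pc(a[a<.095]),'fix',pc(a[a>.125]),'blocktop',pc(yc[k&(A[:,2]>.087)&(A[:,2]<.1)]))
E
python3 -c "
from h import *
jm();jm()"
```

```text
-0.3074 [ -0.8 -13.4  -4.1] jaw (121, array([69.4, 77.2, 85.3])) fix (114, array([142.9, 153.4, 161.8])) blocktop (309, array([ 93.6, 117.1, 138.7]))
-0.3074 [  0.6 -12.9  -4.2] jaw (117, array([69.4, 77.1, 84.9])) fix (111, array([143.2, 153.3, 161.3])) blocktop (317, array([ 93.4, 117.3, 138.7]))
```

Emit:
play_rows(targets=[[[0.001,0,0,0],[0.002,0,0,0],[0.002,0,0,0],[0.002,0,0,0]]])

```text
t: 20.78
eef_pos: [0.5354, -0.3091, 0.2752]
ee_rot: [-3.142, -0.002, -1.598]
force: [-0.2, -11.3, -4.1]
width: 0.0002
```

Run:
```python
from h import *
jm();jm()
p,d=save('scene','s6.png');cv2.imwrite('pics/s6c.png',cv2.resize(p[220:320,230:350,::-1],(720,600),interpolation=2))
print(arm.get_state()['t'])
```

```text
-0.3091 [ -0.2 -11.3  -4.1] jaw (114, array([67.7, 75.3, 83.1])) fix (114, array([140.6, 153.1, 161.5])) blocktop (318, array([ 93.8, 117.3, 138.9]))
-0.3091 [ -0.1 -11.9  -4.4] jaw (112, array([68. , 75.4, 83.2])) fix (111, array([143.1, 153.2, 161.3])) blocktop (320, array([ 94. , 117.1, 139.2]))
20.925
```

View pics/s6c.png

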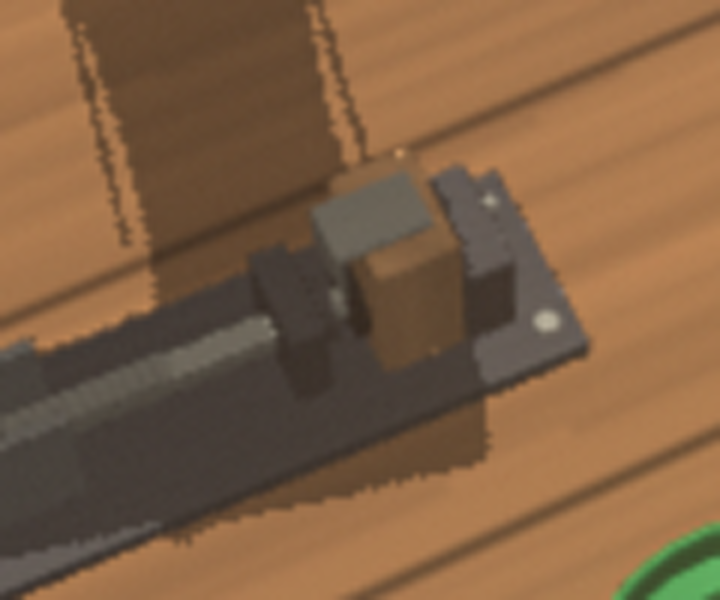

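Emit:
play_rows(targets=[[[0,0,0,0],[0,0,0,0],[0,0,0,0],[0,0,0,0]]])

```text
t: 21.42
eef_pos: [0.5354, -0.3091, 0.2752]
ee_rot: [-3.142, -0.002, -1.598]
force: [-1.4, -11.6, -4.5]
width: 0.0004
```

Run:
```python
from h import *
jm(); print(job_done())
```

```text
-0.3091 [ -1.4 -11.6  -4.5] jaw (118, array([67.8, 75.3, 83.3])) fix (117, array([142.2, 152.6, 161.9])) blocktop (319, array([ 93.4, 117.6, 138.7]))
the job is handed in; nothing more can be done
None
```

The square block is clamped upright between the jaws, and the arm is still holding the trigger with the squeeze on. I handed the job in at about 21.5 s; no verdict came back.

I lifted the block off the rail, turned it about 87° and stood it on the base plate. I then worked the jaw only by the trigger, with closed fingers: four strokes, then a fifth that I kept holding.

**Last checks**
- **Block:** it stands upright against the fixed jaw, on the centre line. The fingers are away from it, behind the trigger.
- **Trigger:** it takes a steady push of about 11.6 N.
- **Pad:** the jaw front reads about 83 mm along the clamp, so the pad is in by roughly 10–11 mm. The force reading alone would put it at 11 ± 4 mm.
- **Camera disagreement:** the scene camera puts the fixed jaw's face 1–3 mm too far on, so the pad figure is only good to about 2 mm. That is still inside 6–16 mm.

On the last stroke I pushed too far: the pad was briefly in by about 15–16 mm, under the 18.5 mm limit, so I let it back about 6 mm. I did not re-measure the bystanders at the end, but I saw no contact with any of them.

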